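# Stack the keyed dehydrator tray and lid

### The job

Get the food dehydrator ready for drying fruit: set the loose tray on top of the tray that is already on the machine, turned so that the notch in its skirt drops over the key on the rim below and it sits flat all round, then put the lid on top, its notch over the loose tray's key in the same way. Lower each part into place instead of dropping it, leave both home and level, and leave the mandarin, the lemon and the salt shaker where they stand.

Things in the scene. Friction and masses are not known exactly. Their poses are not given: they have to be found in the camera images.
- base_rim (a point): White round food dehydrator, fixed, 216 mm wide, its first tray locked on. Point: middle of that tray's open top, level with the rim, 106 mm above the worktop; z up, -x points from the middle to the key. The rim's flat top (176 mm inner, 184 mm outer diameter) carries the next tray. A 50 mm chimney inside stays 1 mm below the rim.
- base_key (a point): Key of the first tray: lug on the outside of its rim, 26 mm wide (along y), 15 mm out from the wall, top flush with the rim, upper shoulders rounded 6 mm. Point: on its top, 99 mm from the middle along -x of base_rim.
- tray_mid (a point): Loose white tray, 199 mm diameter, 60 mm high, about 0.2 kg, upright on the worktop. Point: on its axis 30 mm above its lower edge; z up, -x points to its key and notch, one above the other. Grip: the round upright chimney on its axis, 50 mm diameter, from the floor (top 18 mm above the lower edge) to 59 mm, 63 mm clear between it and the wall. Seated: 16 mm above base_rim, x axes alike.
- tray: The loose tray; origin on its axis at its lower edge, axes as tray_mid. Its skirt (191 mm inner diameter) hangs 14 mm below the floor's underside; seated it drops outside the rim below with 3.5 mm of play all round and the floor's underside rests on that rim. Turned wrongly, it rides on the key and sits tilted.
- tray_notch (a point): Notch of the loose tray: 36 mm wide gap in its skirt, open downwards, for the 26 mm key (5 mm of play each side, about 3 degrees). Point: in the gap, 14 mm above the tray's lower edge, 99 mm from its axis along -x; seated, it meets base_key.
- tray_key (a point): Key of the loose tray, same form as the first tray's, right above its notch. Point: on its top, 60 mm above the tray's lower edge, 99 mm from its axis along -x.
- lid_mid (a point): Lid: white round cover, 199 mm diameter, 66 mm high with knob, about 0.2 kg, right way up on the worktop; dark vent slots; a raised arrow points to its notch. Point: on its axis 33 mm above its lower edge; z up, -x points to the notch. Grip: round upright knob on the axis, 44 mm diameter, 24 to 66 mm above the lower edge (cover 24 mm high there). Seated: 49 mm above tray_mid, x axes alike.
- lid: The lid; origin on its axis at its lower edge, axes as lid_mid. Its skirt is like the tray's: 191 mm inner diameter, 14 mm deep, 3.5 mm of play round the tray's rim.
- lid_notch (a point): Notch of the lid: 36 mm wide gap in its skirt, open downwards. Point: in the gap, 14 mm above the lid's lower edge, 99 mm from its axis along -x; seated, it meets tray_key.
- mandarin: A mandarin, 60 mm, on the worktop to the right of the dehydrator. Leave it.
- lemon: A lemon, 70 mm, on the worktop in front of the dehydrator. Leave it.
- salt_shaker: A salt shaker, 44 mm across and 90 mm high, to the left of the dehydrator. Leave it.

How it is judged:
On the way, in this order (a step that is already met when the one before it is completed fails the run):
1. the loose tray sits flat on the first tray, its notch over the key (horizontal distance between tray_mid and base_rim below 0.008 m and z of tray_mid in the frame of base_rim between 0.012 and 0.0195 m and distance between tray_notch and base_key below 0.01 m and angle between tray_mid's own z axis and vertical below 0.03 rad), for 0.2 s.
2. the lid sits flat on the loose tray, its notch over that tray's key (all of step 1 and horizontal distance between lid_mid and tray_mid below 0.008 m and z of lid_mid in the frame of tray_mid between 0.045 and 0.0525 m and distance between lid_notch and tray_key below 0.01 m and angle between lid_mid's own z axis and vertical below 0.03 rad), for 0.2 s.
At the end, for the whole second after the job is handed in: The loose tray rests on the first tray and the lid on the loose tray, at rest; each is centred within 8 mm, less than 3.5 mm too high, level within 0.03 rad, and with its notch within 10 mm of the key below (all of step 2 and linear speed of each of tray, lid below 0.02 m/s and angular speed of each of tray, lid below 0.1 rad/s); the robot touches nothing.
It fails at once if the tray or the lid was let go and fell freely by more than about 2 cm ((linear speed of tray above 0.6 m/s and contact force between each of the fingers, the arm and tray below 0.05 N) or (linear speed of lid above 0.6 m/s and contact force between each of the fingers, the arm and lid below 0.05 N)).
It fails at once if the mandarin, the lemon or the salt shaker was shifted by more than 3 cm (distance of any of mandarin, lemon, salt_shaker from where it was at the start of the episode above 0.03 m).
It also fails if it takes over 61 s, if anything falls off the work surface, if the arm or the gripper's body presses on something with over 40 N, if the wrist force passes 120 N, or if a joint passes its speed limit or range.

### The arm

A 6-joint arm with a two-finger parallel gripper is mounted at the origin on a cart in front of the work surface, level with it; the furniture and walls round the work are solid. World frame = base frame: x ahead of the robot, y to its left, z up, the work surface at z = 0. Lengths are in m, angles in rad, forces in N, time in s.
With the tool pointing down it reaches from about 0.3 to 0.825 m from the base axis. Payload 5.4 kg.
Tool frame: the origin (TCP) lies at the very end of the fingers, on their centre line; the grasp point (between the pads) lies 19 mm behind it; z points along the fingers, y is the line along which they close (so a half turn about z gives the same grasp; the last joint's range is limited). The gripper opens to 92 mm and grips with 3 to 60 N. Pads are 20 mm wide; open, the fingers measure 128 mm over their backs; the gripper's body (75 mm by 189 mm) begins 69 mm behind the grasp point.
Start: joints at [0.962, 0.158, 1.597, -0, 1.386, -0.21], TCP at [0.223, 0.53, 0.215] pointing down, gripper open.
Joint ranges: [-2.91, 2.91], [-0.94, 2.29], [0.18, 2.7], [-1.29, 4.43], [0.17, 2.64], [-3, 3]. Speed limits (rad/s): [2.57, 2.57, 3.14, 3.14, 3.14, 3.14].

### API

Orientations are given as a rotation vector (axis times angle).
In Python, from workcell import bot gives the robot as it stands. Calls block until the motion is done:
- bot.goto(position, orientation): joint-space move of the TCP to a pose.
- bot.line_to(position, rot=None, max_speed=0.15): straight line of the TCP; rot=None keeps the orientation; max_speed is the mean speed in m/s.
- bot.set_joints(angles): joint-space move.
- bot.set_gripper(opening, newtons=None): opening from 0.0 (shut) to 1.0 (fully open); newtons is the grip in N (None keeps the last); returns when the fingers have stopped.
- bot.hold(seconds).
- bot.inverse_kinematics(position, orientation): joint angles nearest the present ones, or None.
- bot.read_camera(name): name is "scene" or "top" or "wrist"; returns a dict with "pixels" (480x640x3 uint8, blue, green, red), "fx", "fy", "cx", "cy" (pixels), "k1" (the pictures are not rectified: a ray, as slopes to the right and down, at radius r is drawn at 1 + k1 r^2 times it, then the intrinsics apply), "R" (3x3) and "t" (3): a world point X has camera coordinates R X + t. Camera axes: x right, y down, z forward; pixel columns grow to the right and rows downward; lengths in m; the calibration is good to about 2 mm. A picture is of the moment at which its call begins. There is no depth.
A pose or a line that the arm cannot do raises bot.MotionError and nothing moves.
- bot.job_done(): hands the job in; it is judged then, once.
Readings, each from a call of its own:
- bot.current_clock(): time.
- bot.current_joints(): joint angles.
- bot.current_joint_vel(): joint speeds.
- bot.current_effort(): joint torques, N m.
- bot.current_ee_pos(): TCP position.
- bot.current_tool_rot(): TCP orientation.
- bot.current_contact_force(): force on the tool from outside, world axes, zero at the start.
- bot.current_ft_torque(): the same for the moment, N m.
- bot.current_opening(): opening from 0.0 (shut) to 1.0 (fully open).
- bot.current_grip_force(): force on a finger pad.
Only numpy, scipy, OpenCV 4.12 (cv2) and the standard library are available. Lean on these libraries where they do the work, as an engineer would, in place of code of your own. Each camera call takes 0.05 s, during which the arm holds its last target. There are 200 camera calls.

## Working session

There is one attempt and no reset: what is moved stays moved. The work goes in short steps, each a Python script; the robot and the scene stay as the last script left them, time stands still between calls to the robot, and variables do not carry over. Pictures are saved under pics/ and viewed, at most 10 in all, crops included, and the job is handed in when it is done.

```bash
mkdir -p pics; ls
cat > h.py <<'E'
import numpy as np, cv2, pickle
from workcell import bot
from scipy.spatial.transform import Rotation as Ro
def snap(n,f):
    c=bot.read_camera(n); cv2.imwrite(f'pics/{f}.png',c['pixels']); pickle.dump(c,open(f'pics/{f}.pkl','wb')); return c
def load(f): return pickle.load(open(f'pics/{f}.pkl','rb'))
def K(c): return np.array([[c['fx'],0,c['cx']],[0,c['fy'],c['cy']],[0,0,1.]]), np.array([c['k1'],0,0,0.])
def ray2z(c,uv,z):
    k,d=K(c); p=cv2.undistortPoints(np.array(uv,float).reshape(-1,1,2),k,d).reshape(-1,2)
    R=np.array(c['R']);t=np.array(c['t']); o=-R.T@t
    v=np.c_[p,np.ones(len(p))]@R
    z=np.broadcast_to(z,len(p))
    return o+v*((z-o[2])/v[:,2])[:,None]
def proj(c,X):
    k,d=K(c); return cv2.projectPoints(np.array(X,float).reshape(-1,3),cv2.Rodrigues(np.array(c['R']))[0],np.array(c['t'],float),k,d)[0].reshape(-1,2)
E
python3 - <<'E'
from h import *
for n in('scene','top'):
    c=snap(n,n+'0'); print(n,-np.array(c['R']).T@np.array(c['t']),c['fx'])
E
```

```text
pics
scene [-0.53967728 -0.55828127  1.12739035] 547.4635124905483
top [ 0.30281067 -0.01415087  1.04915804] 450.7087158854923
```

View pics/top0.png

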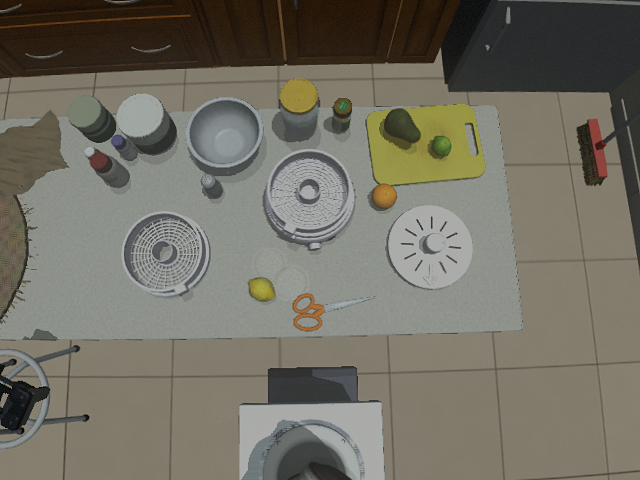

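View pics/scene0.png

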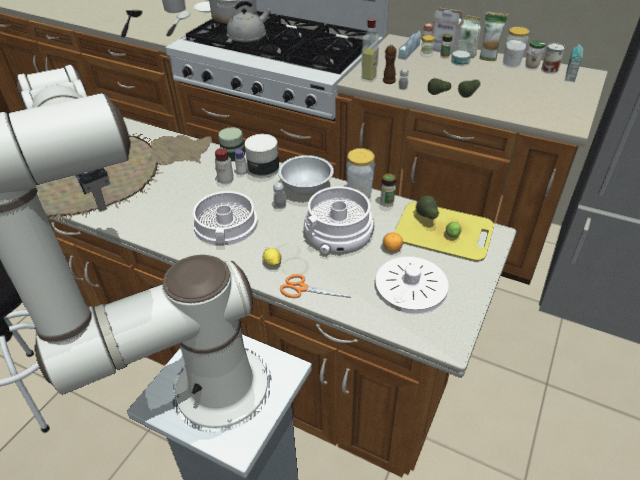

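The top view shows the loose tray at about (165,253) with its key near (182,290). The dehydrator is at (310,195), with a lug near (290,232) and something at (315,245). The lid is at (433,243), its arrow pointing to about (430,280). I'll enlarge these areas next.

Run:
```python
from h import *
a=load('top0')['pixels']
f=lambda x0,y0,w,h,s:cv2.resize(a[y0:y0+h,x0:x0+w],None,fx=s,fy=s,interpolation=cv2.INTER_CUBIC)
# each 100x100 *4 =400
m=np.hstack([f(115,205,100,100,4),f(260,150,100,100,4)]); cv2.imwrite('pics/m1.png',m)
b=load('scene0')['pixels']
m2=np.hstack([f(383,200,100,100,4),cv2.resize(b[180:260,295:375],(400,400),interpolation=cv2.INTER_CUBIC)]);cv2.imwrite('pics/m2.png',m2)
```

```text
(no output)
```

View pics/m1.png

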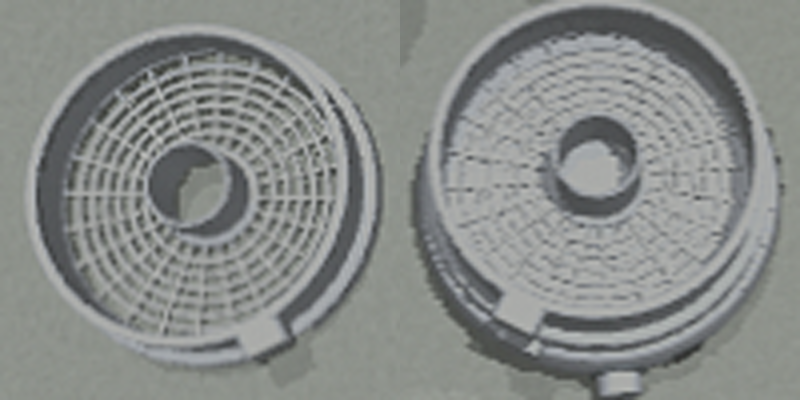

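View pics/m2.png

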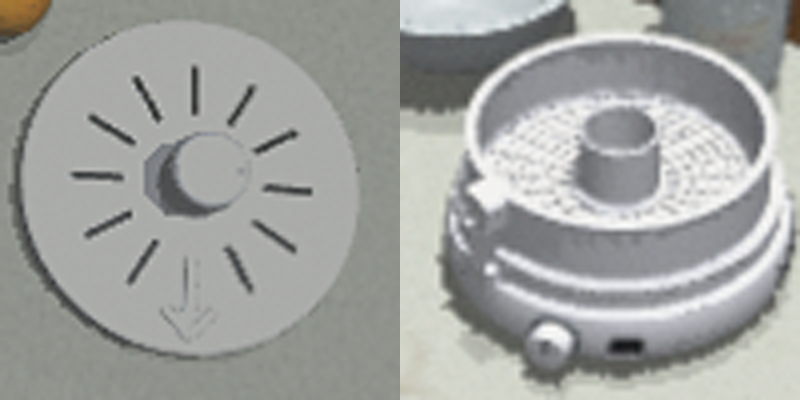

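Run:
```python
from h import *
c=load('top0')
def P(pts,ox,oy,z): return ray2z(c,[(x/4-.375+ox,y/4-.375+oy) for x,y in pts],z)
def rep(n,cen,key): d=key-cen; print(n,cen.round(4),key.round(4),np.hypot(*d[:2]).round(4),np.degrees(np.arctan2(d[1],d[0])).round(1))
t=P([(189,186),(264,333)],115,205,.06); rep('tray rim',*t); print(P([(191,187)],115,205,.059))
b=P([(193.5,161),(121,313)],260,150,.106); rep('base',*b); print(P([(197,157)],260,150,.105))
l=P([(192,182.5),(190,340)],383,200,.024); rep('lid',*l); print(P([(213,172)],383,200,.066), P([(189,187.5)],383,200,.015))
for n,p in(('tray',t[0]),('base',b[0]),('lid',l[0])):
  for z in(.3,.35):
    print(n,z,bot.inverse_kinematics([p[0],p[1],z],Ro.from_euler('xyz',[np.pi,0,0]).as_rotvec()))
print(bot.current_tool_rot(),Ro.from_rotvec(bot.current_tool_rot()).as_matrix().round(2))
w=snap('wrist','w0'); T=Ro.from_rotvec(bot.current_tool_rot()).as_matrix()
print('cam in tool',T.T@(-np.array(w['R']).T@w['t']-bot.current_ee_pos()),'R',(np.array(w['R'])@T).round(2),w['fx'])
```

```text
tray rim [0.4914 0.3256 0.06  ] [0.4078 0.2797 0.06  ] 0.0954 -151.3
[[0.49101072 0.3247399  0.059     ]]
base [ 0.6119 -0.007   0.106 ] [0.5273 0.0337 0.106 ] 0.0939 154.3
[[ 0.61447481 -0.00899065  0.105     ]]
lid [ 0.4976 -0.2888  0.024 ] [ 0.406  -0.2808  0.024 ] 0.0919 175.0
[[ 0.49528353 -0.28986173  0.066     ]] [[ 0.49635256 -0.28922077  0.015     ]]
tray 0.3 [ 3.80294850e-01  1.53591364e-01  1.43525513e+00 -4.44089210e-16
  1.55274616e+00  1.95109118e+00]
tray 0.35 [ 3.80294850e-01  1.45495690e-01  1.34810802e+00 -4.44089210e-16
  1.64798894e+00  1.95109118e+00]
base 0.3 [-2.08701818e-01  2.12849070e-01  1.36796537e+00 -4.44089210e-16
  1.56077821e+00  1.36209451e+00]
base 0.35 [-2.08701818e-01  2.05722287e-01  1.28009701e+00 -4.44089210e-16
  1.65577336e+00  1.36209451e+00]
lid 0.3 [-7.35851008e-01  1.16309094e-01  1.47627174e+00 -4.44089210e-16
  1.54901182e+00  8.34945319e-01]
lid 0.35 [-7.35851008e-01  1.07765522e-01  1.38936404e+00 -4.44089210e-16
  1.64446309e+00  8.34945319e-01]
[-6.22189975e-01 -3.07866665e+00  2.48127708e-03] [[-0.92  0.39 -0.  ]
 [ 0.39  0.92 -0.  ]
 [ 0.   -0.   -1.  ]]
cam in tool [ 0.07711779  0.00034986 -0.17023186] R [[ 0.    1.    0.  ]
 [-0.96  0.   -0.28]
 [-0.28 -0.    0.96]] 385.767920668615
```

```bash
cat >> h.py <<'E'
def down(yaw): return Ro.from_euler('xyz',[np.pi,0,np.radians(yaw)]).as_rotvec()
E
python3 - <<'E'
from h import *
bot.goto([.613,-.008,.36],down(154)); snap('wrist','wb'); print(bot.current_joints(),bot.current_clock())
bot.goto([.491,.325,.32],down(209)); c=snap('wrist','wt'); print(bot.current_joints(),bot.current_clock())
print(proj(load('wb'),[[.613,-.008,.106],[.524,.035,.106]]),proj(c,[[.491,.325,.06],[.405,.278,.06]]))
a=load('wb')['pixels'];b=c['pixels']
cv2.imwrite('pics/m3.png',np.hstack([cv2.resize(i[40:340,170:470],(400,400),interpolation=cv2.INTER_CUBIC) for i in (a,b)]))
E
```

```text
[-2.08457019e-01  2.08755317e-01  1.25773613e+00  1.86226576e-04
  1.67542914e+00 -1.32681167e+00] 2.6167
[ 3.77656996e-01  1.47280084e-01  1.40340698e+00 -3.64304607e-04
  1.59045538e+00 -1.69712414e+00] 4.0083
[[319.21901474 204.50883992]
 [318.94932573 111.59522656]] [[321.93950897 202.68943503]
 [322.4482908  111.82178798]]
```

View pics/m3.png

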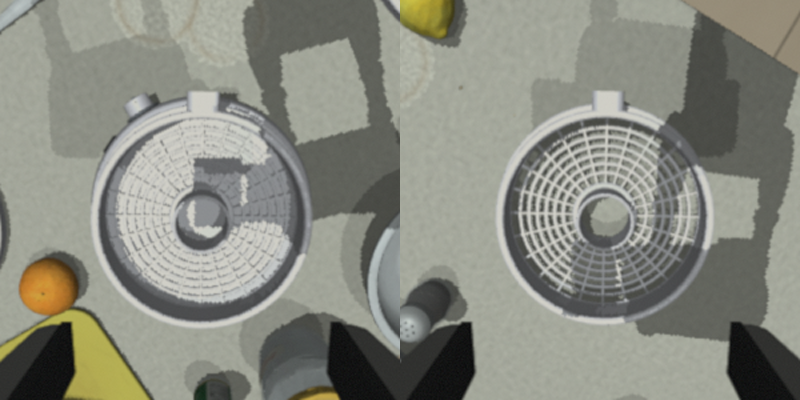

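The wrist views show the base chimney at about crop (202,217) with its key at (203,102). The tray chimney is at crop (606,218) with its key at (608,101). I'll compute poses from these and overlay the model outlines as a check.

```bash
cat >> h.py <<'E'
def est(c,cen,key,zc,zk):
    o=ray2z(c,[cen],zc)[0]; k=ray2z(c,[key],zk)[0]; d=k-o
    return o[0],o[1],np.degrees(np.arctan2(d[1],d[0]))
def overlay(c,x,y,yaw,items,crop,s):
    """items: ('c',r,z) circle or ('k',z) key"""
    x0,y0,w,h=crop
    im=cv2.resize(c['pixels'][y0:y0+h,x0:x0+w],None,fx=s,fy=s,interpolation=cv2.INTER_CUBIC)
    for it in items:
        if it[0]=='c':
            a=np.linspace(0,2*np.pi,121); L=np.c_[it[1]*np.cos(a),it[1]*np.sin(a),0*a]
        else: L=np.array([[.092,-.013,0],[.107,-.013,0],[.107,.013,0],[.092,.013,0]])
        R=Ro.from_euler('z',yaw,degrees=True).as_matrix()
        p=proj(c,L@R.T+[x,y,it[-1]])
        p=((p-[x0,y0]+.5)*s-.5)*8
        cv2.polylines(im,[p.round().astype(np.int32)],False,(0,0,255),1,cv2.LINE_AA,3)
    return im
E
python3 - <<'E'
from h import *
a,b=load('wb'),load('wt')
f=lambda x,y:(x/1.3333+170-.12,y/1.3333+40-.12)
eb=est(a,f(202,217),f(203,102),.105,.106); et=est(b,f(206,218),f(208,101),.059,.06)
print(eb,et)
A=overlay(a,*eb,[('c',.092,.106),('c',.088,.106),('c',.025,.105),('k',.106)],(230,100,180,190),2.2)
B=overlay(b,*et,[('c',.092,.06),('c',.088,.06),('c',.025,.059),('k',.06)],(230,100,180,190),2.2)
cv2.imwrite('pics/m4.png',np.hstack([A,B]))
E
```

```text
(np.float64(0.6123148314000617), np.float64(-0.004987026886496649), np.float64(153.64003544643717)) (np.float64(0.49051264113108156), np.float64(0.3278946773451702), np.float64(-151.89377505171618))
```

View pics/m4.png

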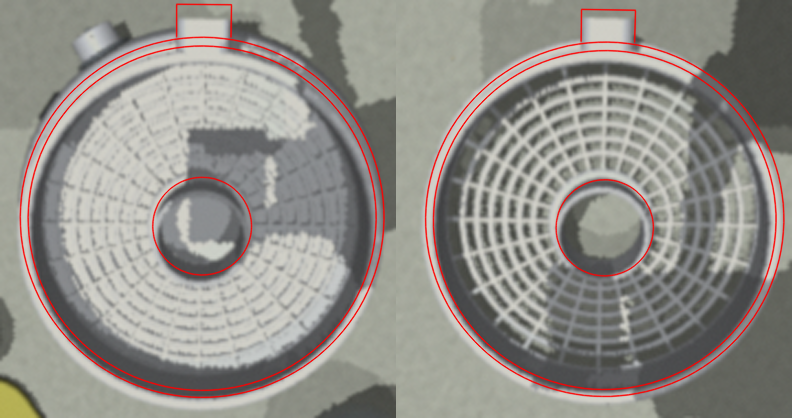

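The overlay sits too far toward the key by about 9 px on the base (about 4.5 mm) and about 5 px on the tray. I'll refine both with a robust edge fit.

```bash
cat >> h.py <<'E'
from scipy.optimize import minimize
def fit(c,p0,items,cap=5):
    g=cv2.GaussianBlur(cv2.cvtColor(c['pixels'],cv2.COLOR_BGR2GRAY),(3,3),0)
    e=cv2.Canny(g,30,80); D=np.minimum(cv2.distanceTransform(255-e,cv2.DIST_L2,5),cap)
    D=cv2.GaussianBlur(D,(3,3),0)
    def pts(p):
        out=[]
        R=Ro.from_euler('z',p[2],degrees=True).as_matrix()
        for it in items:
            if it[0]=='c':
                a=np.linspace(0,2*np.pi,361); L=np.c_[it[1]*np.cos(a),it[1]*np.sin(a),0*a]
            else:
                u=np.linspace(-.013,.013,80); v=np.linspace(.095,.107,60)
                L=np.vstack([np.c_[0*u+.107,u,0*u],np.c_[v,0*v+.013,0*v],np.c_[v,0*v-.013,0*v]])
            out.append(L@R.T+[p[0],p[1],it[-1]])
        return np.vstack(out)
    def cost(q):
        p=np.array(p0)+np.array(q)*[.001,.001,1]
        uv=proj(c,pts(p)).astype(np.float32)
        return cv2.remap(D.astype(np.float32),uv[:,0].copy(),uv[:,1].copy(),cv2.INTER_LINEAR).mean()
    best=min((minimize(cost,[i,j,0],method='Nelder-Mead',options=dict(initial_simplex=np.array([i,j,0])+np.array([[0,0,0],[2,0,0],[0,2,0],[0,0,2.]]))) for i in(-3,0,3) for j in(-3,0,3)),key=lambda r:r.fun)
    return np.array(p0)+best.x*[.001,.001,1],best.fun
E
python3 - <<'E'
from h import *
a,b=load('wb'),load('wt')
I=lambda z:[('c',.092,z),('c',.088,z),('c',.025,z-.001),('k',z)]
eb,f1=fit(a,(.6163,-.007,153.6),I(.106)); et,f2=fit(b,(.4925,.329,-151.9),I(.06)); print(eb,f1,et,f2)
A=overlay(a,*eb,I(.106),(230,100,180,190),2.2)
B=overlay(b,*et,I(.06),(230,100,180,190),2.2)
cv2.imwrite('pics/m5.png',np.hstack([A,B]))
E
```

```text
[ 6.18393435e-01 -8.83171617e-03  1.54112527e+02] 0.9141137003898621 [   0.49511911    0.32888915 -153.36512706] 1.0975141525268555
```

View pics/m5.png

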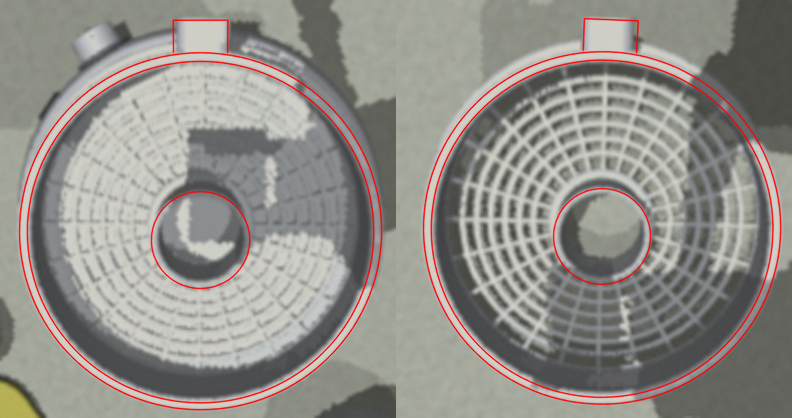

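Base pose is (0.6184, -0.0088, 154.1°), and the outlines match. The tray is at about (0.4947, 0.3288, -152.7°), where its key is about 2 px left of the fitted outline. I'll grasp the tray and carry it over.

Run:
```python
from h import *
x,y,yaw=.4947,.3288,-152.7
bot.goto([x,y,.12],down(yaw)); bot.line_to([x,y,.025],max_speed=.1)
print(bot.current_contact_force())
bot.set_gripper(0.0,30); print('open',bot.current_opening(),bot.current_grip_force(),bot.current_ee_pos())
bot.line_to([x,y,.25],max_speed=.15)
print(bot.current_contact_force(),bot.current_opening(),bot.current_clock())
bot.goto([.6184,-.0088,.25],down(154.1)); c=snap('wrist','wh'); bot.line_to([.6184,-.0088,.15]); 
c=snap('wrist','wh2')
print(bot.current_ee_pos(),bot.current_contact_force(),bot.current_clock())
# expected key in hold picture
T=Ro.from_rotvec(bot.current_tool_rot()).as_matrix(); p=np.array(bot.current_ee_pos())
print(proj(c,[p+T@[.107,s,-.035] for s in(-.013,.013)]))
cv2.imwrite('pics/m6.png',np.hstack([cv2.resize(load(n)['pixels'],(400,300),interpolation=cv2.INTER_AREA) for n in('wh','wh2')]))
```

```text
[-0.83171316 -0.63668584  0.71831096]
open 0.540173202867806 30.000118017196655 [0.49466545 0.32882157 0.02502754]
[ 0.77814019 -0.16341591 -2.07470566] 0.534085900797578 8.2833
[ 0.61950134 -0.00889709  0.15169689] [ 0.33454782  0.85327304 -1.32069535] 10.55
[[278.59635527  37.77458088]
 [359.64613666  37.78976534]]
```

View pics/m6.png

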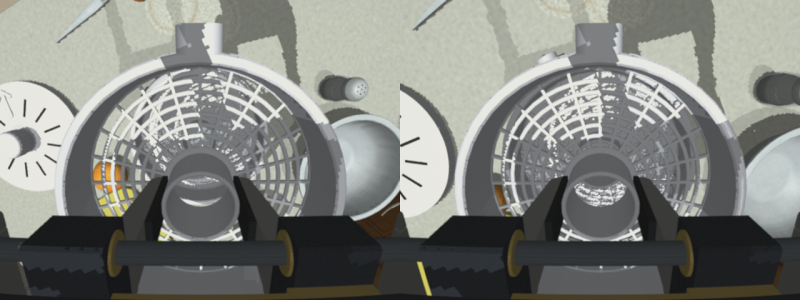

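The tray is held square: its key is centred at about px x=318, outer edge y≈37, against an expected 319 and 37.8. I'll lower it now.

Run:
```python
from h import *
x,y=.6184,-.0088
for z in(.134,.128,.124,.121,.119,.1175,.1165):
    bot.line_to([x,y,z],max_speed=.03); f=np.array(bot.current_contact_force())
    print(z,np.array(bot.current_ee_pos()).round(4),f.round(1))
    if f[2]>6: break
bot.hold(.2);print(np.array(bot.current_ee_pos()).round(4),np.array(bot.current_contact_force()).round(1),np.array(bot.current_ft_torque()).round(2),bot.current_clock())
```

```text
0.134 [ 0.6184 -0.0088  0.134 ] [-0.3 -0.5 -1.9]
0.128 [ 0.6181 -0.0088  0.1276] [ 0.1 -0.4 -2.7]
0.124 [ 0.6182 -0.0087  0.1237] [ 0.1  0.9 -1.9]
0.121 [ 0.6182 -0.0088  0.1207] [ 0.3 -0.3 -1.6]
0.119 [ 0.6183 -0.0088  0.1188] [ 0.8  0.5 -2.3]
0.1175 [ 0.6183 -0.0088  0.1174] [-0.2 -0.1 -1.9]
0.1165 [ 0.6186 -0.0089  0.117 ] [-1.2 -0.2  0.8]
[ 0.6186 -0.0088  0.117 ] [-1.2  0.4  3.6] [0.06 0.38 0.02] 13.0667
```

Contact came at z=0.117, the exact seated height, so the tray is down with its notch over the key. Next: release it and look at the lid.

Run:
```python
from h import *
x,y=.6186,-.0088
bot.set_gripper(.95); bot.line_to([x,y,.26]); bot.goto([x,y,.40],down(154.1)); snap('wrist','ws')
bot.goto([.496,-.289,.30],down(175)); c=snap('wrist','wl'); print(bot.current_joints(),bot.current_clock())
I=lambda z:[('c',.092,z),('c',.088,z),('c',.025,z-.001),('k',z)]
s=load('ws'); es,f=fit(s,(.6184,-.0088,154.1),I(.152)); print(es,f)
A=overlay(s,*es,I(.152),(230,100,180,190),2.2)
k=proj(c,[[.496,-.289,.02]])[0]; print(k); u,v=(k-[90,95]).astype(int)
v=max(v,0); print(u,v)
B=cv2.resize(c['pixels'][v:v+190,u:u+180],None,fx=2.2,fy=2.2,interpolation=cv2.INTER_CUBIC)
cv2.imwrite('pics/m7.png',np.hstack([A,B]))
```

```text
[-7.36370121e-01  1.13071373e-01  1.47948041e+00  3.30792442e-04
  1.54878888e+00 -2.22096047e+00] 16.8167
[ 6.19148958e-01 -8.29723542e-03  1.54196038e+02] 1.00347900390625
[319.61032497 199.59330333]
229 104
```

View pics/m7.png

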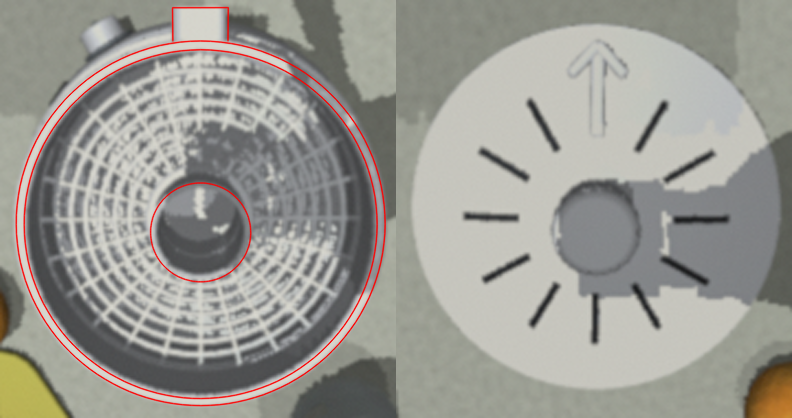

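The seated tray fits (0.6191, -0.0083, 154.2°) at a rim height of 0.152, so it is flat. The lid's knob top is at crop (597.5,229), its outer edge spans x 412–780 and y 25–389, its arrow tip is at (598,40) and the opposite slot ends at (595,343).

Run:
```python
from h import *
c=load('wl'); f=lambda x,y:((x-396+.5)/2.2-.5+229,(y+.5)/2.2-.5+104)
k=ray2z(c,[f(597.5,229)],.066)[0]
a,b=ray2z(c,[f(598,40),f(595,343)],.022); d=a-b; yaw=np.degrees(np.arctan2(d[1],d[0]))
l,r=ray2z(c,[f(464,216),f(729,219)],.023); m=(l+r)/2; e=l-r
print(k,yaw,np.degrees(np.arctan2(-e[0],e[1])),'slots mid',m)
for z in(.012,.016,.02,.024):
    q=ray2z(c,[f(412,207),f(780,207),f(596,25),f(596,389)],z); print(z,q.mean(0),np.linalg.norm(q[0]-q[1]),np.linalg.norm(q[2]-q[3]))
```

```text
[ 0.49705895 -0.28826192  0.066     ] 174.459157555969 174.38459713447986 slots mid [ 0.4989862  -0.28892244  0.023     ]
0.012 [ 0.49792599 -0.28915059  0.012     ] 0.20074926075473032 0.2008735927238876
0.016 [ 0.49724273 -0.28908472  0.016     ] 0.19899688250076777 0.19912012915265812
0.02 [ 0.49655947 -0.28901886  0.02      ] 0.19724450424680515 0.19736666558142849
0.024 [ 0.4958762  -0.28895299  0.024     ] 0.1954921259928426 0.195613202010199
```

Run:
```python
from h import *
x,y,yaw=.4974,-.2887,174.4
bot.goto([x,y,.13],down(yaw)); bot.line_to([x,y,.032],max_speed=.1)
bot.set_gripper(0.0,30); print('open',bot.current_opening(),bot.current_grip_force(),bot.current_ee_pos())
bot.line_to([x,y,.30],max_speed=.15)
x,y=.6188,-.0086
bot.goto([x,y,.30],down(154.2)); bot.line_to([x,y,.20]); bot.hold(.2)
print(bot.current_opening(),bot.current_contact_force(),bot.current_clock())
for z in(.188,.182,.178,.175,.173,.1715,.1705,.1698):
    bot.line_to([x,y,z],max_speed=.03); f=np.array(bot.current_contact_force())
    print(z,np.array(bot.current_ee_pos()).round(4),f.round(1))
    if f[2]>5: break
bot.hold(.2);print(np.array(bot.current_ee_pos()).round(4),np.array(bot.current_contact_force()).round(1),np.array(bot.current_ft_torque()).round(2),bot.current_clock())
```

```text
open 0.4720377951214254 30.000080466270447 [ 0.4973941  -0.28874607  0.03201127]
0.47181854634064907 [ 0.11108095  0.08621751 -1.65652326] 23.5083
0.188 [ 0.6187 -0.0086  0.1877] [ 0.1 -0.  -2.7]
0.182 [ 0.6186 -0.0085  0.1816] [-0.1 -0.6 -1.5]
0.178 [ 0.6186 -0.0086  0.1777] [ 0.6  0.4 -2.5]
0.175 [ 0.6186 -0.0086  0.1747] [-0.6 -0.1 -1.8]
0.173 [ 0.6187 -0.0086  0.1728] [ 0.2  0.  -1.9]
0.1715 [ 0.6187 -0.0086  0.1714] [ 0.1 -0.9 -2.8]
0.1705 [ 0.6188 -0.0086  0.1704] [-0.2 -0.2 -2.1]
0.1698 [ 0.6189 -0.0086  0.17  ] [-0.3  0.8 -1.1]
[ 0.619  -0.0086  0.17  ] [ 0.3 -0.6 -0.5] [0.03 0.02 0.01] 26.1417
```

The lid met its seat at z=0.170 exactly as computed. I'll release it and check.

Run:
```python
from h import *
bot.set_gripper(.95); bot.line_to([.6189,-.0086,.30]); bot.goto([.6189,-.0086,.42],down(154.2)); w=snap('wrist','wf')
bot.goto([.45,.25,.42],down(154.2)); s=snap('scene','sf'); print(bot.current_clock())
A=overlay(w,.6189,-.0086,154.2,[('c',.0995,.154),('c',.022,.204)],(230,100,180,190),2.2)
B=cv2.resize(s['pixels'][160:255,290:380],(396,418),interpolation=cv2.INTER_CUBIC)
cv2.imwrite('pics/m8.png',np.hstack([A,B]))
```

```text
29.7667
```

View pics/m8.png

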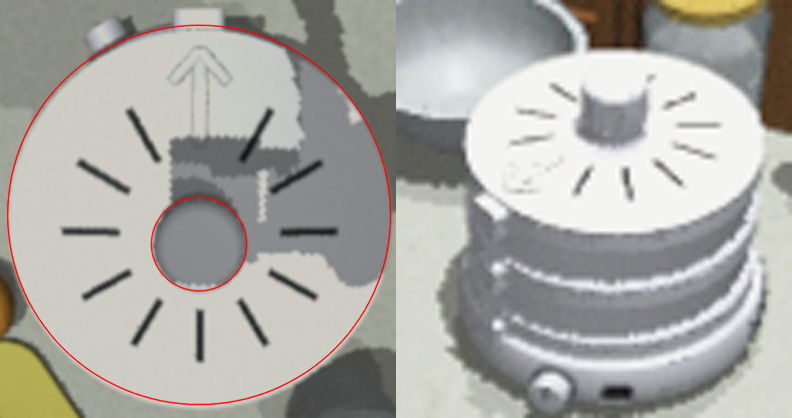

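The lid's outline and knob match the seated model, with the arrow at (199,50) lined up with the key at (199,18). The scene view shows a level, aligned stack.

```bash
python3 -c "
from workcell import bot
print(bot.job_done())"
```

```text
the job is handed in; nothing more can be done
None
```

The loose tray and the lid are both seated level, with their notches over the keys. I didn't touch the mandarin, lemon or salt shaker, and I handed the job in at about 30 s on the robot's clock; no verdict was shown.

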